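Clamp the glaze jar in the cam vise and twist off its tight lid

ROBOT

A 6-joint arm with a two-finger parallel gripper is mounted at the origin on the work surface. World frame = base frame: x ahead of the robot, y to its left, z up, the work surface at z = 0. Lengths are in mm, angles in rad, forces in N, time in s.
With the tool pointing down it reaches from about 350 to 875 mm from the base axis. Payload 4.2 kg.
Tool frame: the origin (TCP) lies at the very end of the fingers, on their centre line; the grasp point (between the pads) lies 19 mm behind it; z points along the fingers, y is the direction in which the jaws open and shut (so a half turn about z gives the same grasp; the last joint's range is limited). The gripper opens to 85 mm and grips with 20 to 120 N. Pads are 22 mm wide; open, the fingers measure 114 mm over their backs; the gripper's body (76 mm by 85 mm) begins 54 mm behind the grasp point. The pads swing forward as they close: fully open they stand 13 mm farther back than shut.
Start: joints at [-0.952, 0.385, 0.008, 0, -1.194, -0.259], TCP at [220.069, -584.952, 231.312] pointing down, gripper open.
Joint ranges: [-3.14, 3.14], [-1.21, 2.06], [-1.07, 1.41], [-3.16, 2.05], [-2.99, -0.16], [-3.1, 3.1]. Speed limits (rad/s): [2.79, 2.79, 3.14, 3.14, 3.14, 3.14].

INTERFACE

Orientations are given as a unit quaternion [x, y, z, w].
In Python, from bench import arm, optics, job gives the robot as it stands.
- The arm moves only by the tool send_rows, never from a script. Its argument "steps" is a list that holds one entry, the list of rows, each a list of 5 numbers: the shift along the tool's x, y, z in cm, then the turn about the tool's z in rad, then the opening, from 0 (shut) to 1 (fully open). A call has 1 to 10 rows; each row shifts and turns the pose as measured when the row begins, along the tool's axes as they then stand; what a row does not reach is not made up. A row lasts 1/12 s, in which the tool goes at most 41.7 mm and 7.16 degrees, less where a joint would pass 70% of its speed; a pose out of reach is approached as far as the arm can. A call with a gripper value outside its range is refused whole. The fingers move at their own pace and stop on an object; the grip force is fixed at half the most. Time passes only in rows, so rows that do not move let the fingers close. It gives the time, the measured TCP pose, the force and the opening at its end, in the units of the state.
- arm.read_state(): the state, without advancing time (a new reading comes with each control period).
- optics.get_image(name): name is "scene" or "top" or "wrist"; returns (picture, depth): 480x640x3 uint8, blue, green, red; 480x640 float32, mm along the optical axis (not along the pixel's ray), 0 where there is no reading.
- optics.get_calibration(name): a dict with "K" (3x3 intrinsics, pixels), "rvec" (rotation vector, rad) and "tvec" (3), from world to camera coordinates, as OpenCV has them; the wrist camera has in their place "hand_eye" (4x4, takes a point from camera to tool coordinates, whose origin is the TCP and whose axes are the flange's). Camera axes: x right, y down, z forward; pixel columns grow to the right and rows downward; lengths in mm; the calibration is good to about 2 mm. The wrist camera is an equidistant fisheye: a pixel r from the principal point sees the ray r / f radians off the axis. A picture is of the moment at which its call begins: read the wrist's pose just before it. get_calibration takes no time and is no camera call.
- job.job_done(): hands the job in, once; it reports no verdict.
The state is a dict: "clock": time; "joints": joint angles; "joint_vel": joint speeds; "joint_efforts": joint torques, N m; "position": TCP position; "ee_rot": TCP orientation; "contact_force": force on the tool from outside, world axes, zero at the start; "wrist_torque": the same for the moment, N m; "gripper_width": finger opening in mm.
Only numpy, scipy, OpenCV 4.12 (cv2) and the standard library are available. Lean on these libraries where they do the work, as an engineer would, in place of code of your own. Each camera call takes 0.05 s, during which the arm holds its last target. There are 200 camera calls.

TASK

The glaze jar stands loose between the V jaws of the bench jar vise. Swing the red-handled cam lever right over to its stop so that the jaws grip the jar, then twist the jar's tight white lid anticlockwise, stop turning once its threads let go, lift it straight up and finish still holding it level, clear of the jar and about 2 cm over its mouth so that drips fall back in. The jar must stay put in the vise, not turning or lifting with the lid, and the things standing around are left alone.

Things in the scene. Friction and masses are not known exactly. Their poses are not given: they have to be found in the camera images.
- vise: Jar vise fixed on the bench: aluminium base plate 150 x 215 mm, 10 mm thick, with two blue jaws 130 mm wide and 62 mm tall that have white V pads. Origin: on the bench, under the middle of the jar's place between the jaws; its y axis runs from the fixed jaw (-y) through the jar and the sliding jaw to the cam lever (+y); z up.
- lever_pivot (a point): Axis of the cam lever (a vertical pin, 87.5 mm from the vise origin along the vise's +y). The point lies on the axis at the height of the middle of the red handle, 84 mm above the bench.
- lever_handle (a point): Middle of the lever's red upright handle: a vertical round grip, 22 mm in diameter and 40 mm tall (64 to 104 mm above the bench), 85 mm from the pivot, standing on the end of a steel bar that lies 56 to 64 mm above the bench. Open space all round it.
- cam_lever (a joint): Cam lever angle: 0 = open, pointing 70 degrees anticlockwise from the vise's +x; 1.92 = fully over at its stop (clamped), along the vise's -x. Grows anticlockwise seen from above; starts at 0 to 0.3. Needs about 4 to 7 N at the handle, stays where left. It drives the sliding jaw 6 mm; the jar is gripped firmly only near the stop.
- jar: The amber glass jar, loose between the jaws with 1 to 2 mm play each side until clamped: body 60 mm in diameter, mouth (neck 45 mm in diameter) 96 mm above its foot, about 0.4 kg. Origin: centre of its foot, which stands on the vise plate 10 mm above the bench; z up. Its x axis points to where the dot of the tight lid is at the start (within 4 degrees).
- jar_mouth (a point): Centre of the jar's open mouth, at its rim, 96 mm above the jar's foot (106 mm above the bench).
- jar_label (a point): Middle of the jar's plain paper label, on its side, 42 mm above its foot; it shows whether the jar has turned.
- lid_center (a point): Middle of the jar's white ribbed twist-off lid, half-way up, on its axis: 62 mm in diameter, 18 mm tall, about 70 g. Screwed on, it spans 93 to 111 mm above the bench and reaches 13 mm down over the neck. Below it the jar's side (30 mm radius) is free down to the jaws' tops, 62 mm above the bench, so fingers can pass the lid's edge.
- lid_dot (a point): Centre of the blue round sticker, 13 mm across, on top of the lid, 21 mm from the lid's axis; it shows how far the lid has turned.
- brush: Pastry brush lying on the robot's side of the vise, lower than 30 mm. Leave alone.
- ramekin: White ceramic bowl, 80 mm wide, 45 mm tall, next to the fixed jaw. Leave alone.
- spare_jar_green: Closed amber jar with green cap, 66 mm wide, 100 mm tall, on the bench. Leave alone.
- spare_jar_black: Closed amber jar with black cap, 66 mm wide, 100 mm tall, on the bench. Leave alone.
- loaf: Loaf of bread, 260 mm long and 94 mm tall, on the wooden board at the right. Leave alone.
- scraper: Dough scraper with blue grip, lying flat at the left. Leave alone.
- spatula: Spatula lying at the right. Leave alone.
- lid: The same lid: origin at the centre of its lower edge, 9 mm below lid_center; x towards the blue dot, z up. Turned anticlockwise (seen from above) it rises about 1.5 mm and its three thread lugs let go after 45 to 54 degrees; it meets the next stop at 95 degrees or a little more. Breaking it loose takes up to about 0.9 N m, a grip of 40 N or more.
Mind the look-alikes: they are no part of the job. Leave any black, orange or pink look-alike of the lid alone.

How it is judged:
By the outcome, as a careful person would: the job done as asked, in the order asked, and still so for the second after the job is handed in, while the arm keeps its last pose, push and grip.
It also fails if it takes over 51 s, if anything falls off the work surface, if the arm or the gripper's body presses on something with over 40 N, if the wrist force passes 120 N, or if a joint passes its speed limit or range.

## Working session

There is one attempt and no reset: what is moved stays moved. The work goes in short steps, Python scripts to look and compute and a tool call to move; the robot and the scene stay as the last step left them, time stands still between calls to the robot, and variables do not carry over. Pictures are saved under pics/ and viewed, about 8 in all and at most 12, crops included, and the job is handed in when it is done.

Besides the shell and the picture viewer there is one more tool, called after "Request:" in YAML: its name, and indented under it one key for each argument. send_rows: Moves the arm, as the interface text tells. Its arguments: {"type":"object","properties":{"steps":{"type":"array","items":{"type":"array","items":{"type":"array","items":{"type":"number"}}}}},"required":["steps"]}

```bash
mkdir -p pics; ls
cat > h.py <<'E'
import numpy as np, cv2
from scipy.spatial.transform import Rotation as R
from bench import arm, optics, job
def cam(n):
    c=optics.get_calibration(n); K=np.array(c["K"],float)
    Rm=cv2.Rodrigues(np.array(c["rvec"],float))[0]; t=np.array(c["tvec"],float).ravel()
    return K,Rm,t
def ray_plane(n,uv,z):
    K,Rm,t=cam(n); o=-Rm.T@t
    d=Rm.T@np.linalg.inv(K)@np.array([uv[0],uv[1],1.])
    return o+d*(z-o[2])/d[2]
def proj(n,p):
    K,Rm,t=cam(n); q=K@(Rm@np.array(p,float)+t); return q[:2]/q[2]
E
python3 - <<'E'
from h import *
for n in("scene","top"):
    im,d=optics.get_image(n); cv2.imwrite(f"pics/{n}0.png",im); np.save(f"pics/{n}0.npy",d)
    K,Rm,t=cam(n); print(n,-Rm.T@t,K[0,0])
s=arm.read_state(); print({k:np.round(v,3).tolist() for k,v in s.items()})
E
```

```text
pics
scene [1270.03724354 -266.20280541 1051.35425403] 509.79787333997723
top [ 378.31471588  -23.24255847 1440.14887394] 592.1974216033937
{'clock': 0.1, 'joints': [-0.952, 0.385, 0.007, -0.0, -1.194, -0.259], 'joint_vel': [0.0, -0.0, 0.003, 0.001, 0.0, -0.001], 'joint_efforts': [-0.0, -39.332, 18.893, 4.198, -0.003, 0.0], 'position': [219.884, -584.486, 230.341], 'ee_rot': [-0.179, 0.984, 0.001, -0.0], 'contact_force': [0.198, 0.404, -0.342], 'wrist_torque': [-0.005, 0.02, -0.008], 'gripper_width': 85.461}
```

View pics/scene0.png

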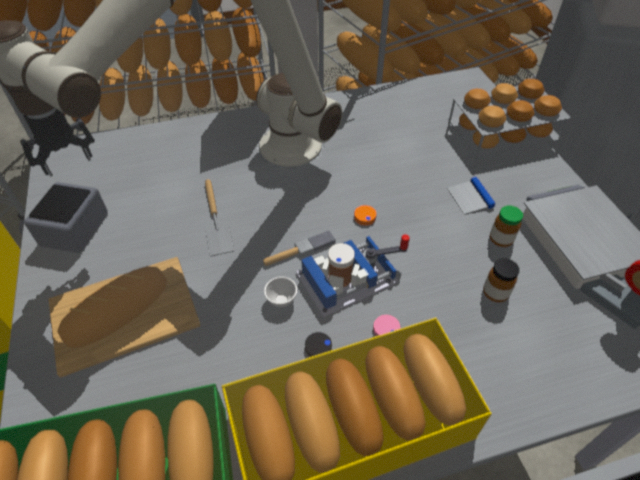

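View pics/top0.png

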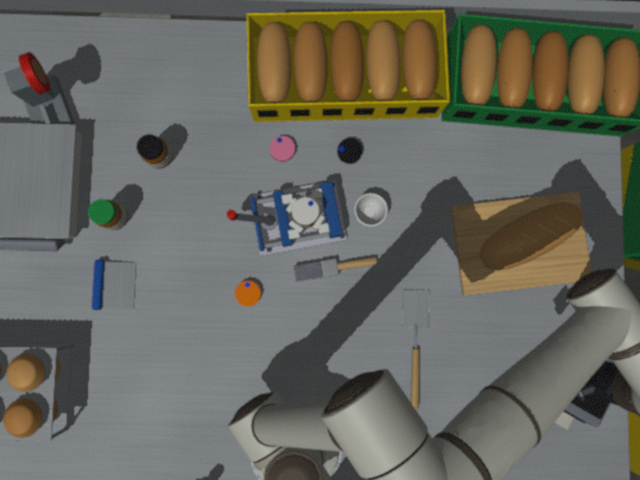

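The scene view shows the vise with the white-lidded jar (342,258) and the red handle (405,242). In the top view the lid is at (306,211), the handle at (232,215) and the ramekin at (371,209), so the vise +y is roughly world +y. Next I'll measure.

Run:
```python
from h import *
im=cv2.imread("pics/top0.png"); hsv=cv2.cvtColor(im,cv2.COLOR_BGR2HSV); H,S,V=cv2.split(hsv)
def blobs(m,x0,y0,x1,y1,amin):
    w=np.zeros_like(m);w[y0:y1,x0:x1]=m[y0:y1,x0:x1]
    n,l,st,c=cv2.connectedComponentsWithStats(w)
    return [(c[i].round(1),st[i].tolist(),l==i) for i in range(1,n) if st[i][4]>=amin]
red=(((H<8)|(H>172))&(S>140)&(V>90)).astype(np.uint8)
for c,s,_ in blobs(red,215,195,275,235,8): print("red",c,s,ray_plane("top",c,104).round(1))
blue=((H>100)&(H<125)&(S>120)&(V>60)).astype(np.uint8)
for c,s,m in blobs(blue,240,170,355,260,8):
    pts=np.argwhere(m)[:,::-1].astype(np.float32); print("blue",c,s,cv2.minAreaRect(pts),ray_plane("top",c,62).round(1))
white=((S<40)&(V>165)).astype(np.uint8)
for c,s,m in blobs(white,285,190,330,235,40): print("white",c,s,ray_plane("top",c,111).round(1))
# dot
for c,s,m in blobs(blue,290,192,325,232,3): print("dot",c,s,ray_plane("top",c,111).round(1))
cv2.imwrite("pics/crop1.png",cv2.resize(im[170:265,215:355],None,fx=5,fy=5,interpolation=cv2.INTER_CUBIC))
# scene view
im=cv2.imread("pics/scene0.png"); hsv=cv2.cvtColor(im,cv2.COLOR_BGR2HSV); H,S,V=cv2.split(hsv)
red=(((H<8)|(H>172))&(S>140)&(V>90)).astype(np.uint8)
for c,s,_ in blobs(red,380,225,430,260,8): print("sred",c,s,ray_plane("scene",c,84).round(1))
white=((S<40)&(V>165)).astype(np.uint8)
for c,s,m in blobs(white,322,235,362,275,40): print("swhite",c,s,ray_plane("scene",c,106).round(1))
blue=((H>100)&(H<125)&(S>120)&(V>60)).astype(np.uint8)
for c,s,m in blobs(blue,325,240,358,270,3): print("sdot",c,s,ray_plane("scene",c,111).round(1))
```

```text
red [230.8 214.1] [227, 210, 9, 9, 62] [541.7 156.4 104. ]
blue [331. 209.] [320, 182, 22, 55, 642] ((330.739990234375, 208.8199920654297), (54.82838439941406, 12.969194412231445), 79.69515228271484) [564.4 -71.7  62. ]
blue [281.8 218.1] [273, 191, 19, 55, 461] ((282.2919921875, 217.8560028076172), (54.38117980957031, 10.10702896118164), 79.69515228271484) [540.2  43.   62. ]
blue [253.1 204.6] [250, 197, 7, 17, 68] ((252.98077392578125, 204.90383911132812), (16.277639389038086, 4.3145551681518555), 78.69007110595703) [570.5 110.9  62. ]
blue [310.4 202.6] [309, 201, 4, 4, 13] ((310.5, 202.5), (3.0, 3.0), 90.0) [578.4 -23.   62. ]
blue [259.1 235.8] [256, 222, 7, 28, 97] ((259.0285339355469, 235.49497985839844), (27.631864547729492, 3.5915632247924805), 79.99201965332031) [497.5  94.7  62. ]
white [301.9 209.8] [285, 195, 33, 29, 538] [554.4  -4.2 111. ]
white [320.9 225.6] [314, 217, 14, 16, 102] [519.4 -47.9 111. ]
white [294.5 229. ] [289, 222, 13, 13, 84] [510.4  11.5 111. ]
dot [323.6 194.5] [323, 192, 2, 7, 11] [590.5 -52.5 111. ]
dot [310.4 202.6] [309, 201, 4, 4, 13] [571.3 -23.  111. ]
sred [405.  237.9] [402, 235, 7, 7, 44] [531.8 165.9  84. ]
swhite [341.  252.6] [328, 243, 26, 21, 399] [548.5  -7.8 106. ]
swhite [324.7 261.9] [322, 255, 7, 14, 69] [564.5 -53.1 106. ]
swhite [356.4 270.3] [352, 264, 10, 11, 74] [608.8  10.3 106. ]
sdot [353.8 249.9] [346, 241, 12, 22, 77] [553.   22.6 111. ]
sdot [338.3 259.4] [337, 259, 4, 2, 7] [570.1 -21.5 111. ]
```

View pics/crop1.png

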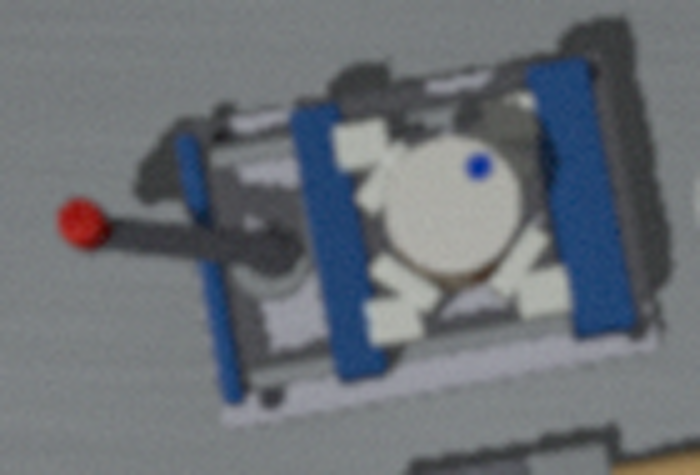

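The lid centre is at about (551,-12) and vise yaw is about +10°. The pivot is near (535,74) and the handle near (541.5,156.5), giving a lever radius of about 83 mm against the nominal 85 and a lever angle of about 0.09. These agree with the sizes given, so I'll move over to the handle at height.

Request:
send_rows:
  steps:
    - [[-2.55,2.64,0,0,1],[-2.55,2.64,0,0,1],[-2.55,2.64,0,0,1],[-2.55,2.64,0,0,1],[-2.55,2.64,0,0,1],[-2.55,2.64,0,0,1],[-2.55,2.64,0,0,1],[-2.55,2.64,0,0,1],[-2.55,2.64,0,0,1],[-2.55,2.64,0,0,1]]

```text
clock: 0.93
position: [366.9, -238.2, 224.0]
ee_rot: [-0.172, 0.985, 0.005, -0.004]
contact_force: [0.7, -0.1, 0.1]
gripper_width: 86.0
```

```bash
cat >> h.py <<'E'
def st():
    s=arm.read_state(); M=R.from_quat(s["ee_rot"]).as_matrix(); p=np.array(s["position"])
    yaw=np.degrees(np.arctan2(M[1,1],M[0,1]))%360
    print("t",round(s["clock"],2),"p",p.round(1),"yawY",round(yaw,1),"j6",round(s["joints"][5],3),"tilt",M[:,2].round(3),"w",round(s["gripper_width"],1),"F",np.round(s["contact_force"],1),"T",np.round(s["wrist_torque"],2))
    return p,M
def go(tgt):
    p,M=st(); print("tool delta cm",(M.T@(np.array(tgt)-p)/10).round(2))
E
python3 -c "
from h import *
go([541.5,156.5,200])"
```

```text
t 0.93 p [ 366.9 -238.2  224. ] yawY 109.8 j6 -1.015 tilt [-0.009  0.009 -1.   ] w 86.0 F [ 0.7 -0.1  0.1] T [-0.07 -0.15  0.  ]
tool delta cm [-29.79  31.22   2.6 ]
```

Request:
send_rows:
  steps:
    - [[-2.7,2.85,0,0,1],[-2.7,2.85,0,0,1],[-2.7,2.85,0,0,1],[-2.7,2.85,0,0,1],[-2.7,2.85,0,0,1],[-2.7,2.85,0,0,1],[-2.7,2.85,0,0,1],[-2.7,2.85,0,0,1],[-2.7,2.85,0,0,1],[-2.7,2.85,0,0,1]]

```text
clock: 1.77
position: [524.4, 141.2, 225.1]
ee_rot: [-0.173, 0.985, 0.006, -0.005]
contact_force: [0.5, -0.3, 0.1]
gripper_width: 85.7
```

```bash
python3 -c "
from h import *
go([541.5,156.5,180]); print(np.round(arm.read_state()['joints'],3))"
```

```text
t 1.77 p [524.4 141.2 225.1] yawY 109.9 j6 -1.771 tilt [-0.011  0.01  -1.   ] w 85.7 F [ 0.5 -0.3  0.1] T [-0.08 -0.11  0.08]
tool delta cm [-2.16  0.8   4.5 ]
[ 0.553  0.255 -0.192 -0.016 -1.128 -1.771]
```

Request:
send_rows:
  steps:
    - [[-2.16,0.8,0,0,1],[0,0,0.4,-0.12,1],[0,0,0.4,-0.12,1],[0,0,0.4,-0.12,1],[0,0,0.4,-0.12,1],[0,0,0.4,-0.12,1],[0,0,0.4,-0.12,1],[0,0,0.4,-0.12,1],[0,0,0.4,-0.12,1],[0,0,0.4,-0.12,1]]

```text
clock: 2.6
position: [542.8, 166.9, 180.8]
ee_rot: [-0.673, 0.74, 0.009, -0.005]
contact_force: [0.4, 1.1, 0.5]
gripper_width: 85.3
```

```bash
cat >> h.py <<'E'
def wrist_ray_plane(p,M,uv,z):
    c=optics.get_calibration("wrist"); K=np.array(c["K"]); T=np.array(c["hand_eye"],float)
    x=np.array([(uv[0]-K[0,2])/K[0,0],(uv[1]-K[1,2])/K[1,1]]); r=np.hypot(*x)
    d=np.array([*(x/r*np.sin(r) if r>1e-9 else x),np.cos(r)])
    o=p+M@T[:3,3]; d=M@T[:3,:3]@d
    return o+d*(z-o[2])/d[2]
E
python3 - <<'E'
from h import *
p,M=st(); im,d=optics.get_image("wrist"); cv2.imwrite("pics/w1.png",im)
H,S,V=cv2.split(cv2.cvtColor(im,cv2.COLOR_BGR2HSV))
red=(((H<8)|(H>172))&(S>140)&(V>70)).astype(np.uint8)
n,l,s,c=cv2.connectedComponentsWithStats(red)
for i in range(1,n):
    if s[i][4]>30: print(c[i].round(1),s[i],wrist_ray_plane(p,M,c[i],104).round(1),wrist_ray_plane(p,M,c[i],84).round(1))
E
```

```text
t 2.6 p [542.8 166.9 180.8] yawY 174.6 j6 -0.66 tilt [-0.019  0.007 -1.   ] w 85.3 F [0.4 1.1 0.5] T [ 0.01 -0.    0.03]
[308.9 237.7] [292 219  33  35 841] [545.4 156.2 104. ] [545.9 162.   84. ]
```

View pics/w1.png

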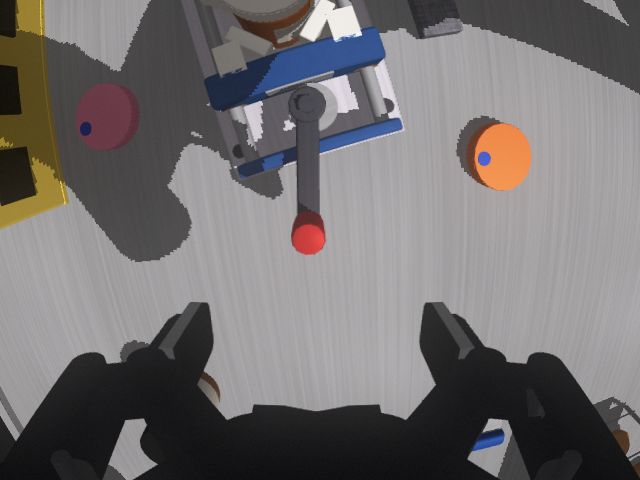

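The wrist view shows the handle at (309,238), the pivot at (307,103) and open space round the handle. Both cameras put the handle at about (543.5,157), so I'll descend with the fingers straddling it.

```bash
python3 -c "
from h import *
go([543.5,157.5,69])"
```

```text
t 2.65 p [542.2 166.7 179.7] yawY 174.8 j6 -0.656 tilt [-0.021  0.006 -1.   ] w 85.4 F [-0.6 -0.4 -0.7] T [-0.02  0.03  0.03]
tool delta cm [ 0.95 -0.45 11.06]
```

Request:
send_rows:
  steps:
    - [[0.5,-0.2,0,0,1],[0.45,-0.25,0,0,1],[0,0,1.6,0,1],[0,0,1.6,0,1],[0,0,1.6,0,1],[0,0,1.6,0,1],[0,0,1.6,0,1],[0,0,1.6,0,1],[0,0,1.4,0,1],[0,0,0,0,1]]

```text
clock: 3.48
position: [547.1, 153.6, 68.0]
ee_rot: [-0.664, 0.748, 0.008, -0.003]
contact_force: [0.0, 0.9, -0.5]
gripper_width: 85.3
```

```bash
python3 -c "
from h import *
go([543.5,157.5,69])"
```

```text
t 3.48 p [547.1 153.6  68. ] yawY 173.2 j6 -0.654 tilt [-0.016  0.008 -1.   ] w 85.3 F [ 0.   0.9 -0.5] T [-0.05  0.06 -0.03]
tool delta cm [-0.34  0.41 -0.09]
```

Request:
send_rows:
  steps:
    - [[-0.35,0.35,-0.2,0,1],[0,0,0,0,0.4],[0,0,0,0,0],[0,0,0,0,0],[0,0,0,0,0],[0,0,0,0,0],[0,0,0,0,0],[0,0,0,0,0]]

```text
clock: 4.15
position: [546.4, 158.3, 75.0]
ee_rot: [-0.662, 0.749, 0.007, 0.001]
contact_force: [0.4, 0.3, -4.2]
gripper_width: 20.3
```

```bash
python3 -c "
from h import *
st()"
```

```text
t 4.15 p [546.4 158.3  75. ] yawY 172.9 j6 -0.668 tilt [-0.009  0.011 -1.   ] w 20.3 F [ 0.4  0.3 -4.2] T [-0.19 -0.48 -0.07]
```

Request:
send_rows:
  steps:
    - [[0.04,0.8,0.1,-0.09,0],[0.04,0.85,0.1,-0.1,0],[0.04,0.85,0.05,-0.1,0],[0.04,0.85,0,-0.1,0],[0.04,0.85,0,-0.1,0],[0.04,0.85,0,-0.1,0]]

```text
clock: 4.65
position: [497.3, 148.4, 75.0]
ee_rot: [0.856, -0.517, -0.006, -0.003]
contact_force: [2.3, -2.3, -1.7]
gripper_width: 20.5
```

```bash
cat >> h.py <<'E'
PIV=np.array([535,73.5])
def lev():
    p,M=st(); v=p[:2]-PIV; a=np.degrees(np.arctan2(v[1],v[0]))%360
    print("r",np.hypot(*v).round(1),"ang",a.round(1),"joint~",np.radians(a-80.3).round(3)); 
    return p,M
E
python3 -c "
from h import *
lev()"
```

```text
t 4.65 p [497.3 148.4  75. ] yawY 207.7 j6 -0.098 tilt [-0.008  0.011 -1.   ] w 20.5 F [ 2.3 -2.3 -1.7] T [-0.9  -0.54 -0.27]
r 83.8 ang 116.7 joint~ 0.635
```

Request:
send_rows:
  steps:
    - [[0.03,0.85,0,-0.1,0],[0.03,0.85,0,-0.1,0],[0.03,0.85,0,-0.1,0],[0.03,0.85,0,-0.1,0],[0.03,0.85,0,-0.1,0],[0.03,0.85,0,-0.1,0],[0.03,0.85,0,-0.1,0],[0.03,0.85,0,-0.1,0]]

```text
clock: 5.32
position: [455.4, 93.7, 74.9]
ee_rot: [0.992, -0.125, -0.003, -0.003]
contact_force: [3.1, 0.5, -3.2]
gripper_width: 20.5
```

```bash
python3 -c "
from h import *
lev()"
```

```text
t 5.32 p [455.4  93.7  74.9] yawY 255.6 j6 0.782 tilt [-0.005  0.007 -1.   ] w 20.5 F [ 3.1  0.5 -3.2] T [-0.78 -0.73 -0.38]
r 82.1 ang 165.8 joint~ 1.491
```

Request:
send_rows:
  steps:
    - [[0.03,0.85,0,-0.1,0],[0.03,0.85,0,-0.1,0],[0.03,0.85,0,-0.1,0],[0.03,0.7,0,-0.08,0]]

```text
clock: 5.65
position: [454.2, 60.1, 74.9]
ee_rot: [0.997, 0.073, -0.001, -0.003]
contact_force: [1.1, 2.9, -1.9]
gripper_width: 20.3
```

```bash
python3 -c "
from h import *
lev()"
```

```text
t 5.65 p [454.2  60.1  74.9] yawY 278.4 j6 1.243 tilt [-0.003  0.007 -1.   ] w 20.3 F [ 1.1  2.9 -1.9] T [-0.13 -0.08 -0.31]
r 81.9 ang 189.4 joint~ 1.905
```

Request:
send_rows:
  steps:
    - [[0.02,0.5,0,-0.04,0],[0.02,0.5,0,-0.03,0],[0.0,0.6,0,0,0]]

```text
clock: 5.9
position: [455.6, 55.5, 74.8]
ee_rot: [0.994, 0.106, 0.0, -0.014]
contact_force: [-20.6, 45.7, 8.8]
gripper_width: 20.1
```

```bash
python3 -c "
from h import *
lev()"
```

```text
t 5.9 p [455.6  55.5  74.8] yawY 282.2 j6 1.356 tilt [-0.002  0.028 -1.   ] w 20.1 F [-20.6  45.7   8.8] T [11.35  5.75 -0.11]
r 81.5 ang 192.8 joint~ 1.963
```

The lever is against its stop: motion ended and the force rose to 45 N. Next I'll release and rise.

Request:
send_rows:
  steps:
    - [[0,-0.2,0,0,0.3],[0,0,0,0,0.6],[0,0,0,0,1],[0,0,0,0,1],[0,0,-1.5,0,1],[0,0,-2,0,1],[0,0,-3,0,1],[0,0,-3,0,1],[0,0,-3,0,1],[0,0,-1.5,0,1]]

```text
clock: 6.73
position: [453.3, 51.2, 217.0]
ee_rot: [0.994, 0.106, -0.005, -0.011]
contact_force: [1.3, -0.3, 0.9]
gripper_width: 85.3
```

```bash
python3 -c "
from h import *
go([552,-12,200])"
```

```text
t 6.73 p [453.3  51.2 217. ] yawY 282.1 j6 1.343 tilt [-0.012  0.022 -1.   ] w 85.3 F [ 1.3 -0.3  0.9] T [-0.01 -0.08  0.05]
tool delta cm [8.34 8.29 1.45]
```

Request:
send_rows:
  steps:
    - [[0.5,2.1,0,0,1],[0.5,2.1,0,0,1],[0.5,2.1,0,0,1],[0.5,2.0,0,0,1],[0,0,0,0,1]]

```text
clock: 7.15
position: [494.6, -31.2, 222.5]
ee_rot: [0.994, 0.106, 0.003, -0.011]
contact_force: [-0.1, 0.5, -0.8]
gripper_width: 85.6
```

Run:
```python
from h import *
p,M=st(); im,d=optics.get_image("wrist"); cv2.imwrite("pics/w2.png",im)
H,S,V=cv2.split(cv2.cvtColor(im,cv2.COLOR_BGR2HSV))
for nm,m,a in(("blue",(H>100)&(H<130)&(S>120)&(V>50),60),("white",(S<45)&(V>170),1500)):
  n,l,s,c=cv2.connectedComponentsWithStats(m.astype(np.uint8))
  for i in range(1,n):
    if s[i][4]>a: print(nm,c[i].round(1),s[i],wrist_ray_plane(p,M,c[i],111).round(1))
```

```text
t 7.15 p [494.6 -31.2 222.5] yawY 282.1 j6 1.542 tilt [ 0.004  0.023 -1.   ] w 85.6 F [-0.1  0.5 -0.8] T [-0.05 -0.03  0.01]
blue [435.4   4.2] [429   0  14  10 111] [680.8 -75.2 111. ]
blue [386.8 149.6] [ 367   71   38  154 4779] [567.4 -63.3 111. ]
blue [250.7 145.3] [ 238   72   28  150 3459] [550.6  28.5 111. ]
blue [183.  149.3] [ 178   80   13  139 1143] [539.4  77.2 111. ]
blue [331.3 127.1] [325 119  13  17 171] [573.7 -23.  111. ]
blue [159.2 279.8] [155 275  10  10  75] [435.3  85.2 111. ]
white [116.1 163.2] [    0     0   401   463 76160] [520.9 132.1 111. ]
white [575.5 198.9] [  449    13   191   414 30064] [ 574.1 -228.   111. ]
white [276.1 250.6] [  188    84   180   335 25325] [480.2  -3.1 111. ]
white [388.3 374.6] [ 314  312  121  107 5836] [ 392.4 -113.7  111. ]
white [133.3 452.1] [ 103  419   62   61 2236] [207.1 119.6 111. ]
white [499.  452.1] [ 468  419   62   61 2269] [ 303.2 -274.4  111. ]
```

View pics/w2.png

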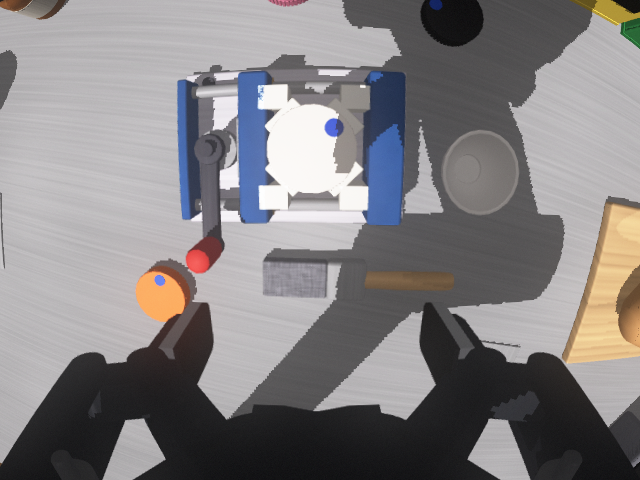

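The wrist view shows the lever folded towards the robot with the handle at (203,255). The lid is centred at about (312,149) with its dot at (331,127). I'll compute the lid centre with a circle fit.

Run:
```python
from h import *
im=cv2.imread("pics/w2.png"); p=np.array([494.6,-31.2,222.5]); M=R.from_quat(arm.read_state()["ee_rot"]).as_matrix()
g=cv2.medianBlur(cv2.cvtColor(im,cv2.COLOR_BGR2GRAY),3)
c=cv2.HoughCircles(g[90:210,250:375],cv2.HOUGH_GRADIENT,1,100,param1=80,param2=12,minRadius=38,maxRadius=52)
print(c); c=c[0,0]; u=(c[0]+250,c[1]+90)
C=wrist_ray_plane(p,M,u,111); D=wrist_ray_plane(p,M,(331.3,127.1),111); E=wrist_ray_plane(p,M,(u[0]+c[2],u[1]),111)
print(C.round(1),D.round(1),"r",np.hypot(*(E-C)[:2]).round(1),"dot r",np.hypot(*(D-C)[:2]).round(1),"dot ang",np.degrees(np.arctan2(*(D-C)[1::-1])).round(1))
go([552,-12,200])
```

```text
[[[67.5 61.5 51.4]]]
[555.3 -17.3 111. ] [573.7 -22.9 111. ] r 35.0 dot r 19.1 dot ang -16.9
t 7.2 p [493.9 -30.4 222.4] yawY 282.1 j6 1.541 tilt [ 0.003  0.023 -1.   ] w 85.4 F [ 0.4  0.4 -0.4] T [-0.07  0.07  0.02]
tool delta cm [ 6.05 -0.53  2.3 ]
```

Request:
send_rows:
  steps:
    - [[0,0,0,0.12,1],[0,0,0,0.12,1],[0,0,0,0.12,1],[0,0,0,0.12,1],[0,0,0,0.12,1],[0,0,0,0.12,1],[0,0,0,0.12,1],[0,0,0,0.12,1],[0,0,0,0,1]]

```text
clock: 7.95
position: [489.1, -30.9, 220.7]
ee_rot: [0.923, -0.385, -0.005, -0.009]
contact_force: [0.2, 0.5, -0.3]
gripper_width: 85.7
```

```bash
python3 -c "
from h import *
go([552,-12,180])"
```

```text
t 7.95 p [489.1 -30.9 220.7] yawY 224.7 j6 0.536 tilt [-0.002  0.021 -1.   ] w 85.7 F [ 0.2  0.5 -0.3] T [-0.02 -0.    0.01]
tool delta cm [ 3.15 -5.74  4.1 ]
```

Request:
send_rows:
  steps:
    - [[1.05,-1.9,0.5,0,1],[1.05,-1.9,0.5,0,1],[1.05,-1.94,0.5,0,1],[0,0,0,0,1],[0,0,0,0,1]]

```text
clock: 8.37
position: [551.8, -10.9, 205.7]
ee_rot: [0.926, -0.378, -0.005, -0.009]
contact_force: [0.3, -0.1, 0.2]
gripper_width: 85.4
```

Run:
```python
from h import *
p,M=st(); im,d=optics.get_image("wrist"); cv2.imwrite("pics/w3.png",im); np.save("pics/w3.npy",d)
c=optics.get_calibration("wrist"); K=np.array(c["K"]); T=np.array(c["hand_eye"]); print(T.round(2).tolist(),K[0,0],K[0,2],K[1,2])
# depth mask: pixels whose world height is near lid top
v,u=np.mgrid[0:480,0:640]; x=(u-K[0,2])/K[0,0]; y=(v-K[1,2])/K[1,1]; r=np.hypot(x,y)+1e-9
f=np.tan(np.minimum(r,1.4))/r; P=np.stack([x*f,y*f,np.ones_like(x)],-1)*d[...,None]
W=(P@T[:3,:3].T+T[:3,3])@M.T+p
m=((W[...,2]>104)&(W[...,2]<120)&(d>0)&(np.hypot(W[...,0]-552,W[...,1]+12)<45)).astype(np.uint8)
q=W[m>0]; print(len(q),"z",np.median(q[:,2]),"x",np.percentile(q[:,0],[0.5,99.5]),"y",np.percentile(q[:,1],[0.5,99.5]),cv2.minEnclosingCircle(q[:,:2].astype(np.float32)))
cs,_=cv2.findContours(m,cv2.RETR_EXTERNAL,2); e=cv2.fitEllipse(max(cs,key=cv2.contourArea)); print(e,wrist_ray_plane(p,M,e[0],111).round(1))
H,S,V=cv2.split(cv2.cvtColor(im,cv2.COLOR_BGR2HSV)); b=((H>100)&(H<130)&(S>120)&(V>50)&(m>0))
uv=np.argwhere(b)[:,::-1].mean(0); print("dot",uv,wrist_ray_plane(p,M,uv,111).round(1))
```

```text
t 8.37 p [551.8 -10.9 205.7] yawY 225.6 j6 0.545 tilt [-0.003  0.021 -1.   ] w 85.4 F [ 0.3 -0.1  0.2] T [-0.03  0.    0.02]
[[-0.0, -0.96, -0.29, 73.38], [1.0, 0.0, -0.0, 0.17], [0.0, -0.29, 0.96, -142.32], [0.0, 0.0, 0.0, 1.0]] 371.64829954431775 316.0434988889521 242.07516608686342
6534 z 111.47272175898715 x [527.52746194 586.67336032] y [-43.05295855  16.25205058] ((556.8213500976562, -13.075312614440918), 31.187063217163086)
((314.9871826171875, 234.7830810546875), (88.83938598632812, 91.97355651855469), 92.51008605957031) [557.7 -14.  111. ]
dot [308.67647059 206.91544118] [574.  -24.3 111. ]
```

View pics/w3.png

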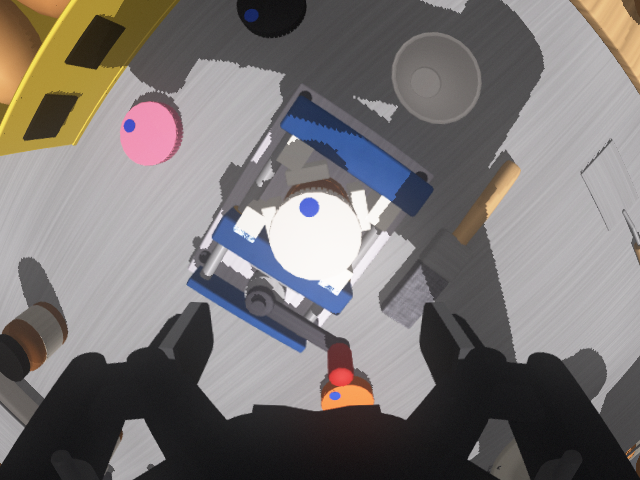

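The lid seen from near is at (556.5,-13), top z 111.5, radius 31.2. The handle grasp also matched the wrist calibration. The lever and handle are clear of the fingers' path, so I'll descend.

```bash
python3 -c "
from h import *
go([556.8,-13.2,81])"
```

```text
t 8.42 p [551.7 -10.9 205.6] yawY 225.6 j6 0.545 tilt [-0.003  0.021 -1.   ] w 85.6 F [ 1.1 -0.1  0.6] T [-0.   -0.04  0.04]
tool delta cm [ 0.73 -0.03 12.45]
```

Request:
send_rows:
  steps:
    - [[0.73,0,0,0,1],[0,0,1.8,0,1],[0,0,1.8,0,1],[0,0,1.8,0,1],[0,0,1.5,0,1],[0,0,1.2,0,1],[0,0,1.0,0,1],[0,0,0,0,1]]

```text
clock: 9.08
position: [555.7, -17.5, 115.5]
ee_rot: [0.927, -0.374, -0.002, -0.011]
contact_force: [-0.3, 0.5, 0.2]
gripper_width: 85.5
```

```bash
python3 -c "
from h import *
go([556.8,-13.2,81])"
```

```text
t 9.08 p [555.7 -17.5 115.5] yawY 226.0 j6 0.571 tilt [ 0.005  0.021 -1.   ] w 85.5 F [-0.3  0.5  0.2] T [-0.05  0.01 -0.03]
tool delta cm [-0.18 -0.32  3.46]
```

Request:
send_rows:
  steps:
    - [[-0.18,-0.32,0,0,1],[0,0,1.0,0,1],[0,0,1.0,0,1],[0,0,1.0,0,1],[0,0,0.5,0,1],[0,0,0,0,1]]

```text
clock: 9.58
position: [558.5, -13.0, 80.3]
ee_rot: [0.927, -0.374, 0.001, -0.012]
contact_force: [-0.4, -0.0, -0.1]
gripper_width: 85.3
```

```bash
python3 -c "
from h import *
go([556.8,-13.2,81])"
```

```text
t 9.58 p [558.5 -13.   80.3] yawY 226.1 j6 0.567 tilt [ 0.01   0.022 -1.   ] w 85.3 F [-0.4 -0.  -0.1] T [-0.1   0.05  0.02]
tool delta cm [-0.11  0.13 -0.08]
```

Request:
send_rows:
  steps:
    - [[-0.11,0.13,0,0,1],[0,0,0,0,0.6],[0,0,0,0,0],[0,0,0,0,0],[0,0,0,0,0],[0,0,0,0,0]]

```text
clock: 10.08
position: [557.8, -12.8, 80.4]
ee_rot: [0.928, -0.373, 0.002, -0.013]
contact_force: [1.0, -0.4, -1.6]
gripper_width: 61.1
```

```bash
python3 -c "
from h import *
st()"
```

```text
t 10.08 p [557.8 -12.8  80.4] yawY 226.2 j6 0.567 tilt [ 0.012  0.022 -1.   ] w 61.1 F [ 1.  -0.4 -1.6] T [ 0.   -0.19  0.04]
```

Request:
send_rows:
  steps:
    - [[0,0,0,-0.08,0],[0,0,-0.01,-0.1,0],[0,0,-0.01,-0.1,0],[0,0,-0.02,-0.1,0]]

```text
clock: 10.42
position: [557.4, -13.1, 80.7]
ee_rot: [0.982, -0.186, 0.004, -0.012]
contact_force: [0.1, -1.1, -1.8]
gripper_width: 60.6
```

```bash
python3 -c "
from h import *
st()"
```

```text
t 10.42 p [557.4 -13.1  80.7] yawY 248.6 j6 0.959 tilt [ 0.012  0.023 -1.   ] w 60.6 F [ 0.1 -1.1 -1.8] T [-0.07 -0.06 -0.05]
```

Request:
send_rows:
  steps:
    - [[0,0,-0.02,-0.1,0],[0,0,-0.02,-0.1,0],[0,0,-0.02,-0.1,0],[0,0,-0.02,-0.1,0],[0,0,-0.01,-0.1,0],[0,0,-0.01,-0.1,0]]

```text
clock: 10.92
position: [557.9, -12.2, 81.5]
ee_rot: [0.992, 0.127, 0.008, -0.012]
contact_force: [0.7, 1.2, -0.9]
gripper_width: 61.1
```

Run:
```python
from h import *
p,M=st()
for n in("wrist","top"):
    im,d=optics.get_image(n)
    cv2.imwrite(f"pics/{n}4.png",im)
im=cv2.imread("pics/wrist4.png"); H,S,V=cv2.split(cv2.cvtColor(im,cv2.COLOR_BGR2HSV)); b=((H>100)&(H<130)&(S>120)&(V>50)).astype(np.uint8)
n,l,s,c=cv2.connectedComponentsWithStats(b)
for i in range(1,n):
    if s[i][4]>60:
        w=wrist_ray_plane(p,M,c[i],112.5); print(c[i].round(1),s[i],w.round(1),"ang",np.degrees(np.arctan2(w[1]+13.2,w[0]-557)).round(1))
```

```text
t 10.92 p [557.9 -12.2  81.5] yawY 284.6 j6 1.589 tilt [ 0.014  0.025 -1.   ] w 61.1 F [ 0.7  1.2 -0.9] T [ 0.25 -0.01 -0.  ]
[518.9  41.5] [510  32  19  20 296] [679.3 -51.1 112.5] ang -17.2
[113.5 250.1] [ 101  156   31  190 2217] [574.4  65.3 112.5] ang 77.5
[207.8 236.7] [ 189  157   48  166 4811] [588.7  30.5 112.5] ang 54.1
[442.1 240.4] [ 400  161   80  178 8951] [607.  -43.2 112.5] ang -31.0
[304.3 300.7] [ 286  284   38   34 1027] [575.4  -5.2 112.5] ang 23.6
[237.  382.5] [231 375  13  15 155] [534.6  11.2 112.5] ang 132.5
[396.  386.6] [391 375  10  24 110] [548.8 -47.4 112.5] ang -103.4
```

View pics/wrist4.png

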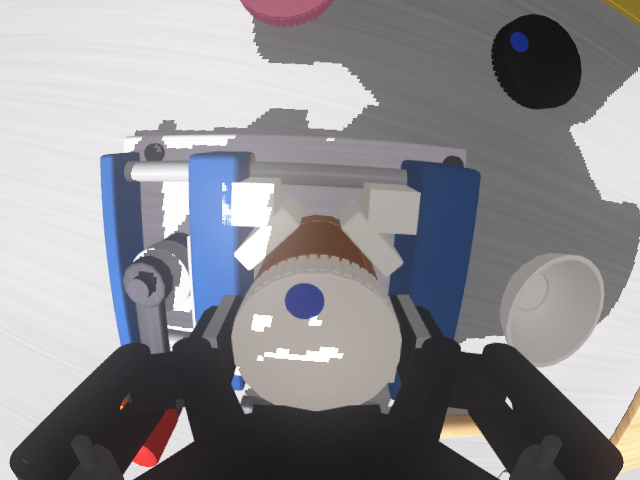

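The dot went from about -32° to +24°, so the lid has turned about 56–58° with the fingers and the torque is back near zero. Its threads have let go, so I'll try a small lift.

Request:
send_rows:
  steps:
    - [[0,0,-0.2,0,0],[0,0,-0.2,0,0],[0,0,-0.2,0,0],[0,0,0,0,0]]

```text
clock: 11.35
position: [557.0, -12.4, 87.8]
ee_rot: [0.993, 0.12, 0.007, -0.012]
contact_force: [-0.2, 0.0, -0.7]
gripper_width: 61.0
```

```bash
python3 -c "
from h import *
go([557.5,-12.5,113])"
```

```text
t 11.35 p [557.  -12.4  87.8] yawY 283.8 j6 1.576 tilt [ 0.012  0.025 -1.   ] w 61.0 F [-0.2  0.  -0.7] T [ 0.04 -0.01  0.  ]
tool delta cm [ 0.09 -0.03 -2.52]
```

Request:
send_rows:
  steps:
    - [[0.02,0,-0.4,0,0],[0.02,0,-0.5,0,0],[0.02,0,-0.5,0,0],[0.02,0,-0.5,0,0],[0,0,-0.4,0,0],[0,0,-0.1,0,0],[0,0,0,0,0]]

```text
clock: 11.93
position: [557.8, -13.7, 115.6]
ee_rot: [0.993, 0.119, 0.008, -0.011]
contact_force: [-0.2, -0.4, -1.2]
gripper_width: 60.7
```

```bash
python3 -c "
from h import *
go([557.5,-12.5,113])
im,d=optics.get_image('wrist'); a=cv2.resize(im,(400,300))
im,d=optics.get_image('scene'); b=cv2.resize(im[200:320,240:440],(800,480)[:2])[:, :]
b=cv2.resize(b,(400,240)); b=cv2.copyMakeBorder(b,0,60,0,0,0)
cv2.imwrite('pics/f5.png',np.hstack([a,b]))"
```

```text
t 11.93 p [557.8 -13.7 115.6] yawY 283.7 j6 1.573 tilt [ 0.013  0.024 -1.   ] w 60.7 F [-0.2 -0.4 -1.2] T [-0.08  0.02  0.04]
tool delta cm [-0.   -0.11  0.27]
```

View pics/f5.png

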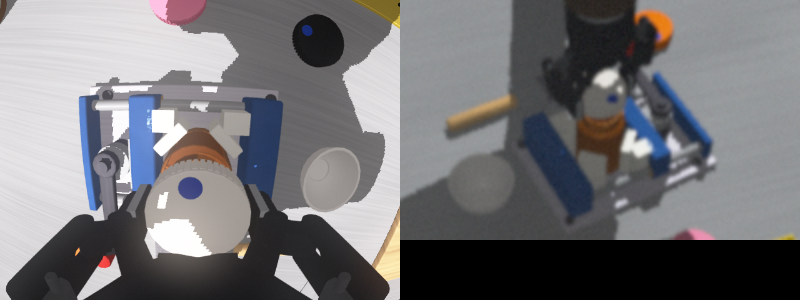

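The lid is up and the jar is still in the vise. The lower edge is about 22 mm above the mouth, so I'll trim it by 2 mm and let it settle.

Request:
send_rows:
  steps:
    - [[0,-0.1,0.2,0,0],[0,0,0,0,0],[0,0,0,0,0]]

```text
clock: 12.28
position: [556.8, -12.6, 112.3]
ee_rot: [0.993, 0.119, 0.007, -0.011]
contact_force: [0.8, -0.3, -1.5]
gripper_width: 60.9
```

Run:
```python
from h import *
p,M=st(); im,d=optics.get_image("wrist")
c=optics.get_calibration("wrist"); K=np.array(c["K"]); T=np.array(c["hand_eye"])
v,u=np.mgrid[0:480,0:640]; x=(u-K[0,2])/K[0,0]; y=(v-K[1,2])/K[1,1]; r=np.hypot(x,y)+1e-9
f=np.tan(np.minimum(r,1.4))/r; P=np.stack([x*f,y*f,np.ones_like(x)],-1)*d[...,None]
W=(P@T[:3,:3].T+T[:3,3])@M.T+p
q=W[(d>0)&(np.hypot(W[...,0]-557.5,W[...,1]+13)<26)&(W[...,2]>130)&(W[...,2]<165)]
A=np.c_[q[:,:2]-[557.5,-13],np.ones(len(q))]; s=np.linalg.lstsq(A,q[:,2],rcond=None)[0]
print("lid top z",s[2].round(1),"slope deg",np.degrees(s[:2]).round(2),len(q))
st()
```

```text
t 12.28 p [556.8 -12.6 112.3] yawY 283.7 j6 1.57 tilt [ 0.011  0.024 -1.   ] w 60.9 F [ 0.8 -0.3 -1.5] T [-0.06  0.07  0.01]
lid top z 143.4 slope deg [1.65 0.2 ] 14039
t 12.33 p [556.7 -12.6 112.2] yawY 283.7 j6 1.57 tilt [ 0.011  0.024 -1.   ] w 60.9 F [ 0.   0.7 -1. ] T [-0.09  0.09 -0.02]
```

```bash
python3 -c "
from bench import job
print(job.job_done())"
```

```text
the job is handed in; nothing more can be done
None
```

I swung the cam lever to its stop, where the force rose to about 45 N and it stopped moving. I then gripped the white lid, turned it about 58° anticlockwise and lifted it straight up. The job was handed in at about 12.3 s of the 51 s, with the arm still holding the lid.

**Last checks:**
- **Lid turn:** the blue dot moved about 56°, against 58° for the fingers. Wrist torque fell back to about zero before the lift.
- **Lid height:** the depth image put the lid top at z = 143 mm, so its lower edge is about 19 mm above the jar mouth. It is tilted by about 1.7°.
- **Lift:** the readings before and after the lift showed about 1 N of contact force, so there was no sign of the jar being pulled up.
- **Surroundings:** the jar was still in the vise in the last picture, and the other things in view had not been disturbed.

**Did not agree or not checked:**
- The top camera placed things about 4–5 mm lower in x than the wrist camera. I used the wrist values, and the grasp on the handle supported them.
- An early circle fit on the lid came out wrong (radius 35 mm instead of 31 mm), so I discarded it and measured again from directly above.
- I did not measure the jar's label, so that the jar did not turn rests on the torque readings and the pictures.

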